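Put the bedside things away for the night

TASK

Clear the bedside top for the night: pull the drawer of the white unit out to its stop, then put every grey remote control in the drawer and every blue power bank in the open wooden chest. Once everything is put away, push the chest's lid just past upright and let go, so that it swings shut by its own weight, and push the drawer fully home. Leave the bottle, mug, alarm clock and little green tin standing where they are.

Things in the scene. Friction and masses are not known exactly. Their poses are not given: they have to be found in the camera images.
- chest: Open-topped wooden chest, fixed to the table, 170 (its x) x 220 (its y) x 55 high, walls and floor 6 thick; inside 158 x 208. Origin: centre of its underside. Its hinged lid is on its +x (far) rim and leans back, away from the robot, at the start.
- chest_in (a point): Centre of the chest's inner floor, 6 mm above the table; axes as the chest's.
- lid (a joint): Angle of the chest's lid: 0 = shut, 1.57 = upright, 1.9 = leaning back on its stop (starts there or near). Panel 182 long from hinge to free edge, 220 wide, 9 thick, 0.35 kg. Damped hinge: it falls by itself either way from upright, taking 1 to 2 s to shut from just past upright. Open, its outer face looks away from the robot (chest +x).
- lid_hinge (a point): Middle of the lid's hinge line, at the chest's far rim, 55.5 mm above the table; the hinge runs along the chest's y axis.
- lid_edge (a point): Middle of the lid's free edge, 182 mm from the hinge, in the middle of its thickness. Stands 225 to 235 mm above the table while the lid is open. Shut, it overhangs the chest's front by 12 mm.
- unit: Low white drawer unit, fixed, 200 (its x) x 260 (its y) x 90 high; its one oak-fronted drawer opens towards the unit's -x. Origin: centre of its underside. The flat top, 185 x 260 (x -85 to +100 mm), carries up to two remotes. The drawer front (15 thick, top edge 84 mm above the table) is at x = -100 to -85 when shut.
- drawer (a joint): How far the drawer is out: 0 = fully home, 0.135 m = at its stop. Starts 0 to 0.02. Slides with about 1.5 N of friction, and stays where it is left.
- drawer_handle (a point): Middle of the drawer's dark bar handle: round bar 12 mm thick, 100 long along the unit's y, 80.5 mm above the table, its axis 38 mm in front of the drawer front; open below. Moves with the drawer.
- drawer_in (a point): Point on the drawer's inner floor, 17.5 mm above the table, midway across, 68 mm (unit x) behind the inner face of its front: the middle of the part open from above at the stop (135 long). Axes as the unit's. Inside, the drawer is 222 wide (y) and 166 long (x -68 to +98 mm from here); side walls 50 high, clear height under the unit's top 62. Moves with the drawer.
- remote1: Grey remote control with a green display and black keys, 115 (x) x 42 (y) x 20 thick, about 90 g, lying flat, on the table if present. Origin: centre of its underside. Belongs in the drawer. May be absent.
- remote2: Grey remote control with a green display and black keys, 115 (x) x 42 (y) x 20 thick, about 90 g, lying flat, on top of the drawer unit if present. Origin: centre of its underside. Belongs in the drawer. May be absent.
- remote3: Grey remote control with a green display and black keys, 115 (x) x 42 (y) x 20 thick, about 90 g, lying flat, on top of the drawer unit if present. Origin: centre of its underside. Belongs in the drawer. May be absent.
- bank1: Blue power bank, 130 (x) x 58 (y) x 22 thick, about 220 g, at the start lying flat on the table if present. Origin: centre of its underside. Belongs in the chest. May be absent.
- bank2: Blue power bank, 130 (x) x 58 (y) x 22 thick, about 220 g, at the start lying flat on the table if present. Origin: centre of its underside. Belongs in the chest. May be absent.
- bottle: Clear water bottle, 64 diameter, 200 high, white cap; bystander. Origin: centre of underside.
- mug: White mug, 80 diameter, 90 high; bystander. Origin: centre of underside.
- clock: Black alarm clock, 50 x 110 x 75 high; bystander. Origin: centre of underside.
- tin: Green round tin, 60 diameter, 26 high; bystander. Origin: centre of underside.

How it is judged:
By the outcome, as a careful person would: the job done as asked, in the order asked, and still so for the second after the job is handed in, with the robot touching nothing.
Of remote1, remote2, remote3, bank1, bank2 only 3 to 5 are there at a start; the rules pass over those that are not, and their reading is None.
At some moment in a run one of remote1, remote2, remote3, bank1, bank2 may be knocked a few centimetres aside while the robot is not near it.
Once in a run the grip may slacken for a moment while it holds something.
It also fails if it takes over 210 s, if anything falls off the work surface, if the arm or the gripper's body presses on something with over 40 N, if the wrist force passes 120 N, or if a joint passes its speed limit or range.

ROBOT

A 6-joint arm with a two-finger parallel gripper is mounted at the origin on the work surface. World frame = base frame: x ahead of the robot, y to its left, z up, the work surface at z = 0. Lengths are in m, angles in rad, forces in N, time in s.
With the tool pointing down it reaches from about 0.225 to 0.875 m from the base axis. Payload 3.4 kg.
Tool frame: the origin (TCP) lies between the finger pads; the fingertips stand 22 mm ahead of it and the grasp point (between the pads) lies 3 mm ahead of it (manip.finger_overhang is the distance from the TCP to the fingertips, in m); z points along the fingers, y is the line along which they close (so a half turn about z gives the same grasp; the last joint's range is limited). The gripper opens to 85 mm and grips with 20 to 120 N. Pads are 22 mm wide; open, the fingers measure 114 mm over their backs; the gripper's body (76 mm by 85 mm) begins 54 mm behind the grasp point. The pads swing forward as they close: fully open they stand 13 mm farther back than shut.
Start: joints at [1.105, 0.276, 1.505, -0, 1.361, -0.121], TCP at [0.194, 0.541, 0.223] pointing down, gripper open.
Joint ranges: [-2.89, 2.89], [-0.75, 2.08], [0.22, 2.7], [-1.18, 4.32], [0.11, 2.71], [-2.7, 2.7]. Speed limits (rad/s): [2.57, 2.57, 3.14, 3.14, 3.14, 3.14].

INTERFACE

Orientations are given as a unit quaternion [w, x, y, z].
In Python, from rig import get_state, eyes, order, manip gives the robot as it stands.
- The arm moves only by the tool drive_tool, never from a script. Its argument "rows" is a list of rows, each a list of 4 numbers: the shift along the tool's x, y, z in units of 25 mm (1.0 is 25 mm), then the turn about the tool's z in units of 6 degrees (1.0 is 6 degrees). A call has exactly 8 rows; each row is the pose to reach, as a shift and turn from the pose commanded when the call began, along the tool's axes at that moment; what a row does not reach only later rows make up. A row lasts 1/12 s, in which the tool goes at most 41.7 mm and 7.16 degrees, less where a joint would pass 70% of its speed; a pose out of reach is approached as far as the arm can. A call with a gripper value outside its range is refused whole. "grip" is the finger opening in mm, from 0 to 85.4, set as the call begins (left out, the last holds). The fingers move at their own pace and stop on an object; "newtons" is the grip in N (left out, the last holds). Time passes only in rows, so rows that repeat a pose let the fingers close, or fill a call up. It gives the time, the measured TCP pose, the force, the opening and the grip force at its end, in the units of the state.
- get_state(): the state, without advancing time (a new reading comes with each control period).
- eyes.get_image(name): name is "scene" or "top" or "wrist"; returns (picture, depth): 420x560x3 uint8, red, green, blue; 420x560 float32, m along the optical axis (not along the pixel's ray), 0 where there is no reading.
- eyes.camera_info(name): a dict with "fx", "fy", "cx", "cy" (pixels), "dist" ([k1, k2, p1, p2, k3] as OpenCV has them; the pictures are not rectified), "R" (3x3) and "t" (3): a world point X has camera coordinates R X + t. Camera axes: x right, y down, z forward; pixel columns grow to the right and rows downward; lengths in m; the calibration is good to about 2 mm. A picture is of the moment at which its call begins: read the wrist's pose just before it. camera_info takes no time and is no camera call; for the wrist camera it gives the pose at the moment of the call.
- order.sign_off(): hands the job in; it is judged then, once.
The state is a dict: "clock": time; "qpos": joint angles; "qd": joint speeds; "effort": joint torques, N m; "position": TCP position; "ee_rot": TCP orientation; "contact_force": force on the tool from outside, world axes, zero at the start; "moment": the same for the moment, N m; "width": finger opening in m; "gripper_force": force on a finger pad.
Only numpy, scipy, OpenCV 4.12 (cv2) and the standard library are available. Lean on these libraries where they do the work, as an engineer would, in place of code of your own. Each camera call takes 0.05 s, during which the arm holds its last target. There are 200 camera calls.

## Working session

There is one attempt and no reset: what is moved stays moved. The work goes in short steps, Python scripts to look and compute and a tool call to move; the robot and the scene stay as the last step left them, time stands still between calls to the robot, and variables do not carry over. Pictures are saved under pics/ and viewed, at most 14 in all, crops included, and the job is handed in when it is done.

Besides the shell and the picture viewer there is one more tool, called after "Call:" as name(argument=value, ...), one argument or row to a line, values as JSON. drive_tool: Moves the arm, as the interface text tells. Its arguments: {"type":"object","properties":{"rows":{"type":"array","items":{"type":"array","items":{"type":"number"}}},"grip":{"type":"number"},"newtons":{"type":"number"}},"required":["rows"]}

```bash
ls; mkdir -p pics; python3 - <<'E'
from rig import get_state, eyes, order, manip
import cv2,numpy as np
print(get_state())
for n in ("scene","top"):
    im,d=eyes.get_image(n); cv2.imwrite(f"pics/{n}0.png",im[:,:,::-1]); np.savez(f"{n}0.npz",im=im,d=d)
    c=eyes.camera_info(n); print(n,{k:np.round(v,3).tolist() for k,v in c.items()})
E
```

```text
pics
{'clock': 0.0, 'qpos': array([ 1.10499488e+00,  2.76645710e-01,  1.50613655e+00,  5.54867356e-05,
        1.36070057e+00, -1.20983508e-01]), 'qd': array([-0.00053914, -0.00145123, -0.00061456,  0.00230197,  0.00089015,
        0.00222445]), 'effort': array([ 1.48308172e-03, -4.16763783e+01, -2.45809042e+01, -1.49236178e-05,
        1.08019420e-02,  1.28009253e-05]), 'position': array([0.19409745, 0.54067653, 0.22190945]), 'ee_rot': array([-2.99289544e-04,  1.71561750e-01,  9.85172915e-01, -8.96857876e-04]), 'contact_force': array([-0.22446847,  0.81764758,  0.05515627]), 'moment': array([-0.00184094, -0.06144579,  0.04605428]), 'gripper_force': 0.0, 'width': 0.08581975294691788}
scene {'fx': 388.33, 'fy': 388.33, 'cx': 279.226, 'cy': 209.965, 'dist': [-0.063, 0.0, 0.0, 0.0, 0.0], 'R': [[0.282, 0.959, -0.023], [0.551, -0.182, -0.814], [-0.785, 0.217, -0.58]], 't': [-0.133, -0.244, 1.466]}
top {'fx': 385.468, 'fy': 385.468, 'cx': 274.423, 'cy': 212.717, 'dist': [-0.108, 0.0, 0.0, 0.0, 0.0], 'R': [[-0.007, -1.0, 0.018], [-0.988, 0.004, -0.157], [0.157, -0.019, -0.987]], 't': [-0.05, 0.579, 1.004]}
```

View pics/scene0.png

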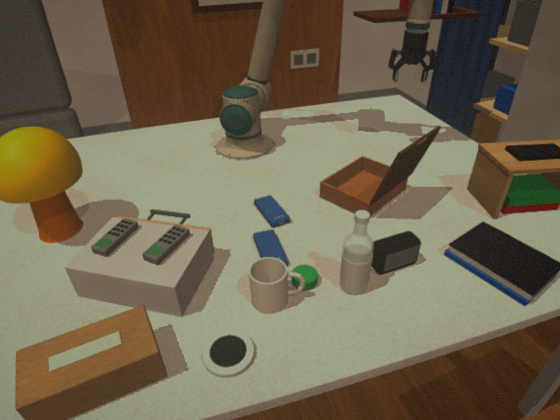

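View pics/top0.png

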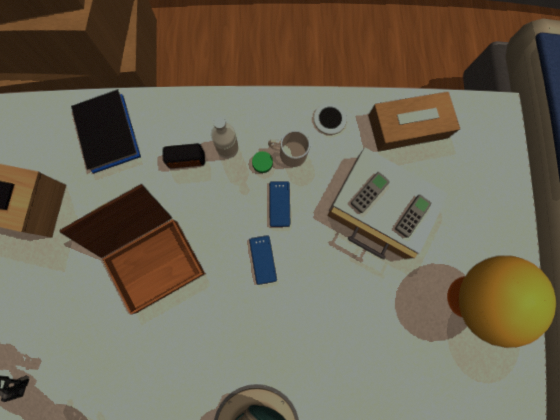

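The scene picture shows two remotes on the unit (about 115,237 and 167,244), two blue banks (271,211 and 270,248) and the chest at (365,187) with its lid open. In the top picture the banks are at (280,204) and (263,260), the remotes at (370,192) and (413,216), the handle at (366,244), the chest at (154,267) and the tin at (262,162). Remote1 does not appear in either.

```bash
cat > h.py <<'E'
from rig import get_state, eyes, order, manip
import cv2,numpy as np
from scipy.spatial.transform import Rotation as Ro
def cloud(n,im=None,d=None):
    """image, depth and world point of every pixel"""
    c=eyes.camera_info(n)
    if im is None: im,d=eyes.get_image(n)
    K=np.array([[c['fx'],0,c['cx']],[0,c['fy'],c['cy']],[0,0,1]])
    u,v=np.meshgrid(np.arange(560.),np.arange(420.))
    p=cv2.undistortPoints(np.stack([u,v],-1).reshape(-1,1,2),K,np.array(c['dist'])).reshape(420,560,2)
    X=np.dstack([p*d[...,None],d])-np.array(c['t'])
    return im,d,X@np.array(c['R'])
def rects(mask,X,amin=60,amax=1e9):
    """min-area rectangles in world xy of the mask's blobs"""
    n,L,st,_=cv2.connectedComponentsWithStats(mask.astype(np.uint8))
    out=[]
    for i in range(1,n):
        if amin<st[i,4]<amax:
            P=X[L==i]; r=cv2.minAreaRect(P[:,:2].astype(np.float32)*1000)
            (cx,cy),(w,h),a=r
            if w<h: a+=90
            out.append((round(cx),round(cy),round(max(w,h)),round(min(w,h)),round((a+90)%180-90,1),round(float(np.median(P[:,2]))*1000,1),int(st[i,4])))
    return out
def hsv(im): return cv2.cvtColor(im,cv2.COLOR_RGB2HSV)
def tool():
    s=get_state(); q=s['ee_rot']; R=Ro.from_quat([q[1],q[2],q[3],q[0]]).as_matrix()
    return s,np.array(s['position']),R
def plan(goal,yaw=None):
    """units to shift (tool axes) to reach goal, and turn; yaw = world angle (deg) of tool y (closing line)"""
    s,p,R=tool(); d=R.T@(np.array(goal)-p)/0.025; t=None
    cur=np.degrees(np.arctan2(R[1,1],R[0,1]))
    if yaw is not None:
        t=-((yaw-cur+90)%180-90)/6   # tool z is down
    print('pos',p.round(4),'cur yaw',round(cur,1),'q',np.round(s['qpos'],2),'shift',d.round(2),'turn',None if t is None else round(t,2))
E
python3 - <<'E'
from h import *
for n in ("top","scene"):
    z=np.load(n+"0.npz"); im,d,X=cloud(n,z['im'],z['d']); H=hsv(im); ok=d>0; Z=X[...,2]
    reg=(X[...,0]>.2)&(X[...,0]<.95)&(abs(X[...,1])<.75)
    print(n,'blue',rects(ok&reg&(H[...,0]>100)&(H[...,0]<125)&(H[...,1]>120)&(Z<.05),X))
    print('unit top',rects(ok&reg&(Z>.082)&(Z<.098),X,300))
    print('remotes',rects(ok&reg&(Z>.101)&(Z<.12),X,60))
    print('rim',rects(ok&reg&(Z>.045)&(Z<.06),X,100))
    print('handle?',rects(ok&reg&(Z>.07)&(Z<.095)&(H[...,2]<90),X,20))
    print('green',rects(ok&reg&(H[...,0]>45)&(H[...,0]<85)&(H[...,1]>120),X,20))
    print('tall',rects(ok&reg&(Z>.062),X,100))
E
```

```text
top blue [(809, 385, 247, 120, -16.8, 15.1, 290), (609, -68, 124, 53, -0.2, 22.0, 816), (453, -20, 124, 53, 9.5, 22.0, 857)]
unit top [(581, -350, 262, 247, 60.4, 89.9, 5816), (520, 323, 219, 9, -60.2, 90.2, 303)]
remotes [(624, -302, 115, 43, -43.1, 110.5, 676), (595, 575, 159, 9, -11.7, 110.6, 245), (560, -416, 115, 45, -37.5, 110.3, 695), (526, 328, 220, 11, -59.8, 109.8, 388)]
rim [(595, 575, 158, 9, -11.9, 52.2, 183), (437, 277, 223, 175, -60.7, 54.2, 837)]
handle? [(822, -349, 118, 21, 22.5, 76.8, 72), (786, -114, 64, 20, 82.3, 78.4, 61), (785, -451, 57, 3, -78.6, 75.9, 22), (755, 75, 59, 19, -68.5, 83.6, 59), (742, 202, 106, 47, -86.2, 74.2, 594), (731, -96, 60, 14, 66.6, 75.0, 28), (595, 576, 158, 7, -11.0, 82.8, 304), (585, -262, 36, 7, 34.6, 90.2, 22), (517, 323, 220, 14, -60.4, 82.3, 470), (484, -317, 199, 46, 59.7, 83.7, 340)]
green [(731, -18, 56, 54, -0.3, 26.0, 321)]
tall [(848, -461, 235, 123, -78.8, 80.1, 3259), (772, 82, 64, 57, -71.2, 134.9, 680), (756, -100, 100, 78, -70.9, 82.3, 330), (742, 202, 110, 53, -85.1, 73.6, 708), (581, -350, 262, 247, 60.4, 90.4, 7478),
[... 1049 characters left out ...]
, 86.3, 96), (360, -562, 53, 13, -25.8, 82.4, 118), (497, -297, 105, 37, 61.7, 82.3, 174), (573, -400, 109, 5, -36.7, 92.9, 60), (665, -248, 191, 3, -29.7, 77.7, 237), (746, 200, 103, 45, -84.3, 74.3, 558), (633, -284, 98, 5, -42.2, 93.0, 52), (907, -446, 229, 12, -76.1, 73.1, 376)]
green [(628, 688, 151, 117, 77.1, 54.7, 1071), (740, -16, 69, 49, -0.8, 25.6, 293)]
tall [(219, 556, 110, 37, 89.7, 393.2, 1484), (370, -579, 179, 162, -18.9, 223.5, 6038), (545, 337, 225, 61, -62.7, 159.8, 1396), (614, 661, 186, 167, 77.6, 154.5, 3133), (583, -351, 264, 245, 60.4, 89.0, 8098), (758, 153, 209, 64, -73.9, 94.7, 2219), (769, -100, 102, 80, 44.0, 77.4, 911), (850, -459, 231, 123, -78.3, 78.7, 8499)]
```

```bash
python3 - <<'E'
from h import *
print('overhang',manip.finger_overhang)
a=np.radians(-29.6); ux=np.array([np.cos(a),np.sin(a)]); uy=np.array([-ux[1],ux[0]])
for n in ("top","scene"):
    z=np.load(n+"0.npz"); im,d,X=cloud(n,z['im'],z['d']); ok=d>0
    P=X[ok]; H=hsv(im)[ok]; q=P[:,:2]-[.6015,-.3616]; U=np.c_[q@ux,q@uy,P[:,2]]
    m=(U[:,0]<-.11)&(U[:,0]>-.18)&(abs(U[:,1])<.12)&(U[:,2]>.07)&(U[:,2]<.1)
    print(n,m.sum(),np.percentile(U[m],[2,50,98],axis=0).round(4).tolist())
    t=(abs(U[:,2]-.09)<.006)&(abs(U[:,0])<.13)&(abs(U[:,1])<.16)
    print('top', np.percentile(U[t],[1,99],axis=0).round(4).tolist())
    a2=np.radians(29.6); cx=np.array([np.cos(a2),np.sin(a2)]); cy=np.array([-cx[1],cx[0]])
    q=P[:,:2]-[.437,.277]; C=np.c_[q@cx,q@cy,P[:,2]]
    r=(abs(C[:,2]-.055)<.005)&(abs(C[:,0])<.1)&(abs(C[:,1])<.13); print('rim',np.percentile(C[r],[1,99],axis=0).round(4).tolist())
    l=(C[:,2]>.215)&(C[:,2]<.24)&(abs(C[:,0]-.15)<.08)&(abs(C[:,1])<.13); print('lidtop',np.percentile(C[l],[1,50,99],axis=0).round(4).tolist())
plan([.480,-.2925,.15],-29.6)
E
```

```text
overhang 0.022
top 243 [[-0.1463, -0.0515, 0.0793], [-0.1396, -0.0017, 0.0849], [-0.1127, 0.0517, 0.0893]]
top [[-0.0996, -0.1281, 0.0844], [0.0975, 0.1279, 0.0943]]
rim [[-0.0874, -0.1102, 0.0502], [0.0859, 0.1099, 0.0597]]
lidtop [[0.1369, -0.108, 0.2152], [0.142, 0.002, 0.2246], [0.151, 0.1066, 0.2292]]
scene 226 [[-0.1436, -0.0478, 0.0773], [-0.1367, 0.0041, 0.0831], [-0.1144, 0.0548, 0.0878]]
top [[-0.0983, -0.1275, 0.0844], [0.0991, 0.1303, 0.0946]]
rim [[-0.0859, -0.1096, 0.0501], [0.0947, 0.1108, 0.0593]]
lidtop [[0.1413, -0.1088, 0.2155], [0.148, -0.0172, 0.2247], [0.1516, 0.1053, 0.2277]]
pos [0.1941 0.5407 0.222 ] cur yaw 70.2 q [ 1.11  0.28  1.51  0.    1.36 -0.12] shift [-22.03 -27.5    2.92] turn -13.36
```

```bash
python3 - <<'E'
s=open('h.py').read()
i=s.index("    if yaw is not None"); j=s.index("    print('pos'")
s=s[:i]+'''    if yaw is not None:  # of the two equal grasps take the one with joint 6 nearer zero (tool yaw = q1 - q6)
        q1=np.degrees(np.arctan2(goal[1],goal[0])); y=q1+(yaw-q1+90)%180-90
        t=-((y-cur+180)%360-180)/6
'''+s[j:]
open('h.py','w').write(s+'''
F={'unit':(.6015,-.3616,-29.6),'chest':(.437,.277,29.6)}
def at(f,x,y,z):
    """frame point (m) to world"""
    X,Y,a=F[f]; a=np.radians(a); c,s=np.cos(a),np.sin(a)
    return [X+c*x-s*y,Y+s*x+c*y,z]
''')
E
```

Call:
drive_tool(
  rows=[
    [-1,-1.2,0,0],
    [-2,-2.5,0,0],
    [-3,-3.75,0,0],
    [-4,-5,0,0],
    [-5,-6.25,0,0],
    [-6,-7.5,0,0],
    [-7,-8.75,0,0],
    [-8,-10,0,0],
  ],
  grip=38,
)

```text
clock: 0.77
position: [0.2978, 0.2364, 0.2226]
ee_rot: [0.0, 0.171, 0.985, -0.0]
contact_force: [1.7, 1.1, 0.1]
width: 0.038
gripper_force: 0.0
```

Call:
drive_tool(
  rows=[
    [-1,-1.2,0,1],
    [-2,-2.5,0,2],
    [-3,-3.75,0,3],
    [-4,-5,0,4],
    [-5,-6.25,0,5],
    [-6,-7.5,0,6],
    [-7,-8.75,0,7],
    [-8,-10,0,8],
  ],
)

```text
clock: 1.43
position: [0.4017, -0.0666, 0.2227]
ee_rot: [-0.0, 0.56, 0.829, 0.0]
contact_force: [0.1, 0.8, -0.6]
width: 0.0377
gripper_force: 0.0
```

```bash
python3 - <<'E'
from h import *
plan(at('unit',-.1395,0,.15),-29.6)
E
```

```text
pos [ 0.4017 -0.0666  0.2227] cur yaw 21.9 q [-0.34  0.02  1.82  0.    1.3  -0.72] shift [-9.56 -0.46  2.9 ] turn 8.58
```

Call:
drive_tool(
  rows=[
    [-1.4,0,0,1.15],
    [-2.8,0,0,2.3],
    [-4.2,-0.2,0,3.4],
    [-5.6,-0.3,0.5,4.5],
    [-7,-0.4,1,5.6],
    [-8.4,-0.46,1.5,6.7],
    [-9.56,-0.46,2.1,7.8],
    [-9.56,-0.46,2.5,8.58],
  ],
  grip=36,
)

```text
clock: 2.1
position: [0.4835, -0.2958, 0.1582]
ee_rot: [0.002, 0.865, 0.502, -0.0]
contact_force: [0.9, -0.1, 0.4]
width: 0.036
gripper_force: 0.0
```

```bash
python3 - <<'E'
from h import *
plan(at('unit',-.1395,0,.083),-29.6)
im,d,X=cloud('top'); H=hsv(im); Z=X[...,2]; reg=(d>0)&(X[...,0]>.2)&(X[...,0]<.72)&(abs(X[...,1])<.2)
print(rects(reg&(H[...,0]>100)&(H[...,0]<125)&(H[...,1]>120)&(Z<.05),X))
E
```

```text
pos [ 0.4835 -0.2958  0.1582] cur yaw -29.7 q [-0.67  0.31  1.63 -0.    1.2  -0.15] shift [ 0.05 -0.18  3.01] turn -0.02
[(609, -68, 124, 53, -0.3, 22.1, 816), (453, -20, 125, 53, 9.5, 22.2, 843)]
```

Call:
drive_tool(
  rows=[
    [0.05,-0.18,0.8,0],
    [0.05,-0.18,1.5,0],
    [0.05,-0.18,2.2,0],
    [0.05,-0.18,2.7,0],
    [0.05,-0.18,3,0],
    [0.05,-0.18,3,0],
    [0.05,-0.18,3,0],
    [0.05,-0.18,3,0],
  ],
)

```text
clock: 2.82
position: [0.4789, -0.2871, 0.0862]
ee_rot: [0.001, 0.862, 0.506, 0.0]
contact_force: [0.2, -0.1, 0.5]
width: 0.0356
gripper_force: 0.0
```

Call:
drive_tool(
  rows=[
    [0,0,0,0],
    [0,0,0,0],
    [0,0,0,0],
    [0,0,0,0],
    [0,0,0,0],
    [0,0,0,0],
    [0,0,0,0],
    [0,0,0,0],
  ],
  grip=5,
  newtons=40,
)

```text
clock: 3.48
position: [0.4783, -0.2869, 0.0852]
ee_rot: [-0.0, 0.863, 0.506, 0.0]
contact_force: [-0.0, -0.4, -0.1]
width: 0.0048
gripper_force: 0.0
```

```bash
python3 - <<'E'
from h import *
im,d,X=cloud('wrist'); i2,_=eyes.get_image('scene')
cv2.imwrite('pics/w1.png',np.hstack([cv2.resize(im,(400,300)),cv2.resize(i2[180:330,50:250],(400,300))])[:,:,::-1])
plan(at('unit',-.1395,0,.083),-29.6)
E
```

```text
pos [ 0.4783 -0.2868  0.0852] cur yaw -29.2 q [-0.66  0.36  1.75  0.    1.03 -0.15] shift [-0.17  0.18  0.09] turn 0.06
```

View pics/w1.png

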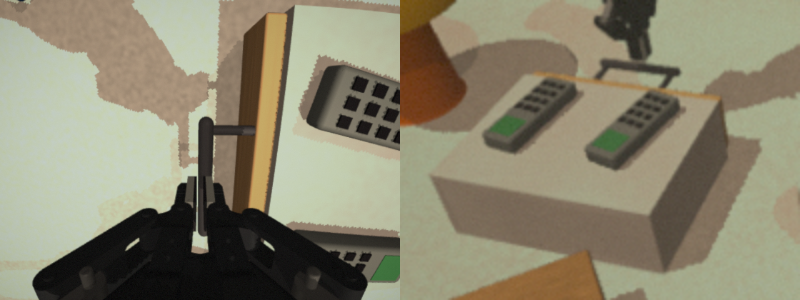

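```bash
python3 - <<'E'
from h import *
im,d=eyes.get_image('wrist')
cv2.imwrite('pics/w2.png',cv2.resize(im[140:400,200:400],(600,780))[:600,:,::-1])
np.set_printoptions(linewidth=200)
print(d[250:330:16,250:330:5].round(3))
E
```

```text
[[0.263 0.    0.263 0.152 0.152 0.263 0.169 0.151 0.151 0.15  0.263 0.264 0.264 0.263 0.264 0.264]
 [0.143 0.143 0.135 0.135 0.135 0.161 0.173 0.134 0.135 0.134 0.143 0.143 0.144 0.268 0.268 0.269]
 [0.129 0.13  0.122 0.124 0.122 0.273 0.176 0.133 0.123 0.122 0.122 0.13  0.128 0.13  0.275 0.275]
 [0.111 0.111 0.111 0.11  0.125 0.281 0.179 0.132 0.118 0.11  0.111 0.111 0.11  0.111 0.11  0.12 ]
 [0.102 0.102 0.102 0.103 0.125 0.286 0.182 0.132 0.116 0.102 0.102 0.101 0.102 0.102 0.102 0.102]]
```

View pics/w2.png

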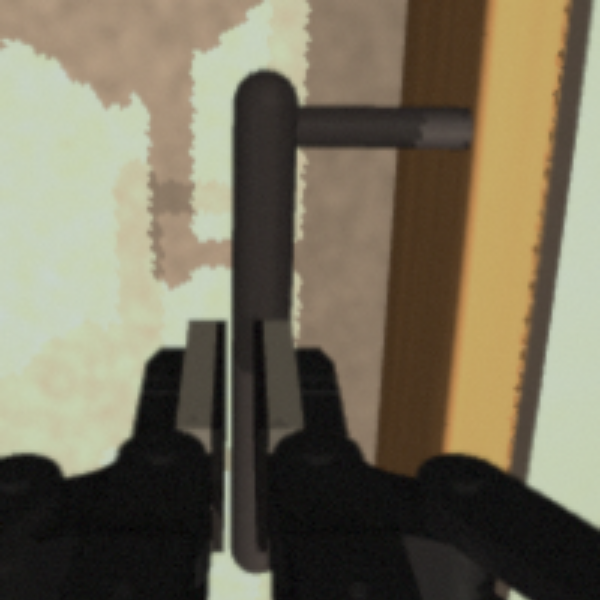

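The enlarged wrist crop shows the finger tips (about 205,325 and 280,325) lying above the bar (265,300), not around it. I'll measure the heights.

```bash
python3 - <<'E'
from h import *
im,d,X=cloud('wrist')
for u,v in [(265,250),(268,250),(285,250),(295,252),(285,200),(288,220),(230,150),(240,200),(380,60),(365,200)]: print(u,v,d[v,u].round(4),X[v,u].round(4))
c=eyes.camera_info('wrist'); R=np.array(c['R']); print('cam',-R.T@np.array(c['t']),R.round(3)); s,p,Rt=tool(); print(p,Rt.round(3))
E
```

```text
265 250 0.1501 [ 0.4768 -0.2727  0.1023]
268 250 0.1509 [ 0.478  -0.2738  0.1016]
285 250 0.1503 [ 0.4858 -0.2779  0.1021]
295 252 0.149 [ 0.4901 -0.2807  0.1036]
285 200 0.1574 [ 0.4969 -0.2584  0.0872]
288 220 0.1614 [ 0.4927 -0.2695  0.0869]
230 150 0.234 [ 0.4666 -0.2244  0.0013]
240 200 0.2497 [ 0.4507 -0.2651 -0.0007]
380 60 0.1361 [ 0.5708 -0.219   0.086 ]
365 200 0.1599 [ 0.5354 -0.2807  0.0848]
cam [ 0.51783412 -0.21451594  0.23690735] [[ 0.873 -0.488  0.001]
 [-0.463 -0.827  0.318]
 [-0.154 -0.278 -0.948]]
[ 0.47833675 -0.28685502  0.08524162] [[ 0.488  0.873 -0.   ]
 [ 0.873 -0.488  0.   ]
 [ 0.    -0.    -1.   ]]
```

```bash
python3 - <<'E'
from h import *
s,p,R=tool()
for n in('scene','top'):
    im,d,X=cloud(n); Q=(X-p)@R
    m=(d>0)&(abs(Q[...,0])<.04)&(abs(Q[...,1])<.055)&(X[...,2]>.092)&(X[...,2]<.3)
    Z=X[m][:,2]; print(n,m.sum(),np.percentile(Z,[0,2,10,50,90]).round(4)); 
    q=Q[m]; k=Z<np.percentile(Z,15); print(q[k].mean(0))
print(manip, [a for a in dir(manip) if a[0]!='_'])
E
```

```text
scene 1902 [0.0943 0.106  0.1428 0.2303 0.2868]
[ 0.00682628  0.006779   -0.04576461]
top 331 [0.098  0.1096 0.1498 0.2463 0.2883]
[ 0.0086642  -0.02122786 -0.05236093]
<Robot object at 0x7f5d679a7b60> ['MotionError', 'finger_overhang']
```

Call:
drive_tool(
  rows=[
    [0,0.14,-0.4,0],
    [0,0.14,-0.4,0],
    [0,0.14,-0.4,0],
    [0,0.14,0,0],
    [0,0.14,0.5,0],
    [0,0.14,1,0],
    [0,0.14,1.45,0],
    [0,0.14,1.45,0],
  ],
  grip=36,
)

```text
clock: 4.45
position: [0.4792, -0.2869, 0.0458]
ee_rot: [-0.003, 0.863, 0.506, -0.001]
contact_force: [-0.7, 0.5, 0.0]
width: 0.0362
gripper_force: 0.0
```

Call:
drive_tool(
  rows=[
    [0,0,0,0],
    [0,0,0,0],
    [0,0,0,0],
    [0,0,0,0],
    [0,0,0,0],
    [0,0,0,0],
    [0,0,0,0],
    [0,0,0,0],
  ],
  grip=5,
  newtons=40,
)

```text
clock: 5.12
position: [0.4816, -0.2887, 0.0491]
ee_rot: [0.0, 0.863, 0.506, 0.0]
contact_force: [1.6, -1.6, -5.2]
width: 0.0105
gripper_force: 38.9
```

Call:
drive_tool(
  rows=[
    [0,-0.5,0,0],
    [0,-1.2,0,0],
    [0,-2.0,0,0],
    [0,-2.8,0,0],
    [0,-3.6,0,0],
    [0,-4.3,0,0],
    [0,-4.8,0,0],
    [0,-5.2,0,0],
  ],
)

```text
clock: 5.78
position: [0.3673, -0.2233, 0.0491]
ee_rot: [-0.001, 0.863, 0.505, 0.001]
contact_force: [3.9, 3.9, -6.8]
width: 0.0105
gripper_force: 40.1
```

Call:
drive_tool(
  rows=[
    [0,-0.1,0,0],
    [0,-0.2,0,0],
    [0,-0.3,0,0],
    [0,-0.3,0,0],
    [0,-0.4,0,0],
    [0,-0.4,0,0],
    [0,-0.4,0,0],
    [0,-0.4,0,0],
  ],
)

```text
clock: 6.45
position: [0.3663, -0.2228, 0.0492]
ee_rot: [0.005, 0.863, 0.504, 0.005]
contact_force: [19.0, 0.9, -22.1]
width: 0.0107
gripper_force: 39.6
```

```bash
cat > dr.py <<'E'
from h import *
im,d,X=cloud('top'); ok=d>0
a=np.radians(-29.6); q=X[...,:2]-[.6015,-.3616]; U=np.dstack([q@[np.cos(a),np.sin(a)],q@[-np.sin(a),np.cos(a)],X[...,2]])
m=ok&(abs(U[...,2]-.083)<.006)&(abs(U[...,0]+.2)<.11)&(abs(abs(U[...,1])-.09)<.03)
h,e=np.histogram(U[m][:,0],bins=np.arange(-.26,-.08,.005)); print([(round(x,3),int(n)) for x,n in zip(e,h) if n])
s,p,R=tool(); print('tool in unit', (p[:2]-[.6015,-.3616])@np.array([[np.cos(a),-np.sin(a)],[np.sin(a),np.cos(a)]]), p[2], s['contact_force'].round(1), s['width'])
E
python3 dr.py
```

```text
[(np.float64(-0.24), 1), (np.float64(-0.235), 47), (np.float64(-0.23), 46), (np.float64(-0.225), 41), (np.float64(-0.22), 4)]
tool in unit [-0.27312835  0.00449712] 0.04920910364423338 [ 19.4   0.9 -21.5] 0.010866272039850994
```

Call:
drive_tool(
  rows=[
    [0,0.35,0,0],
    [0,0.35,0,0],
    [0,0.35,0,0],
    [0,0.35,0,0],
    [0,0.35,0,0],
    [0,0.35,0,0],
    [0,0.35,-1,0],
    [0,0.35,-2,0],
  ],
  grip=38,
)

```text
clock: 7.17
position: [0.3653, -0.2233, 0.0986]
ee_rot: [-0.002, 0.863, 0.506, -0.001]
contact_force: [0.4, -0.1, 0.3]
width: 0.0379
gripper_force: 0.0
```

Call:
drive_tool(
  rows=[
    [0,0,-1.2,0],
    [0,0,-2.4,0],
    [0,0,-3.6,0],
    [0,0,-4.6,0],
    [0,0,-4.6,0],
    [0,0,-4.6,0],
    [0,0,-4.6,0],
    [0,0,-4.6,0],
  ],
  grip=62,
)

```text
clock: 7.83
position: [0.3658, -0.2237, 0.2126]
ee_rot: [-0.002, 0.863, 0.506, -0.001]
contact_force: [0.0, 0.6, -0.7]
width: 0.062
gripper_force: 0.0
```

```bash
python3 dr.py; cat > tip.py <<'E'
from h import *
im,d,X=cloud('wrist'); s,p,R=tool(); Q=(X-p)@R
m=(d>0)&(abs(Q[...,0]-.011)<.004)&(abs(Q[...,1])<.06)&(Q[...,2]>-.05)&(Q[...,2]<.03)
for sgn in(1,-1):
    k=m&(sgn*Q[...,1]>0); z=Q[k]; 
    if len(z): print('tip tool-z',np.percentile(z[:,2],[90,98,100]).round(4),'y at tip',np.percentile(z[z[:,2]>np.percentile(z[:,2],80)][:,1],[0,100]).round(4),s['width'])
E
python3 tip.py; python3 - <<'E'
from h import *
plan([.6245,-.302,.19],48)
E
```

```text
[(np.float64(-0.235), 49), (np.float64(-0.23), 43), (np.float64(-0.225), 43), (np.float64(-0.22), 2)]
tool in unit [-0.2729645   0.00350472] 0.21253659968562238 [ 0.5 -0.7  0.8] 0.06224920293042523
tip tool-z [-0.0227 -0.0186 -0.0145] y at tip [0.03   0.0433] 0.06168646140413971
tip tool-z [-0.0227 -0.0186 -0.015 ] y at tip [-0.0452 -0.0318] 0.06168646140413971
pos [ 0.3661 -0.2238  0.2126] cur yaw -29.2 q [-0.71  0.06  1.8   0.    1.28 -0.2 ] shift [ 2.32 10.55  0.87] turn -12.87
```

Call:
drive_tool(
  rows=[
    [0.3,1.4,0,-1.15],
    [0.6,2.8,0,-2.3],
    [0.9,4.2,0,-3.45],
    [1.2,5.6,0,-4.6],
    [1.5,7,0,-5.75],
    [1.8,8.4,0,-6.9],
    [2.1,9.6,0,-8],
    [2.3,10.55,0,-9.1],
  ],
)

```text
clock: 8.6
position: [0.6273, -0.3034, 0.2118]
ee_rot: [-0.001, 0.532, 0.847, 0.0]
contact_force: [0.2, -0.7, -0.1]
width: 0.0618
gripper_force: 0.0
```

Call:
drive_tool(
  rows=[
    [0,0,0,-1.1],
    [0,0,0,-2.2],
    [0,0,0,-3.2],
    [0,0,0,-3.75],
    [0,0,0,-3.75],
    [0,0,0,-3.75],
    [0,0,0,-3.75],
    [0,0,0,-3.75],
  ],
  grip=62,
)

```text
clock: 9.27
position: [0.625, -0.3031, 0.2136]
ee_rot: [-0.0, 0.36, 0.933, 0.0]
contact_force: [0.6, -0.2, -0.1]
width: 0.0621
gripper_force: 0.0
```

```bash
cat > look.py <<'E'
from h import *
import sys
def remotes(n='top',zlo=.101,zhi=.12):
    im,d,X=cloud(n); reg=(d>0)&(X[...,0]>.2)&(X[...,0]<.75)&(X[...,1]<.1)&(X[...,1]>-.48)
    print(n,'rem',rects(reg&(X[...,2]>zlo)&(X[...,2]<zhi),X,60)); H=hsv(im)
    b=(d>0)&(X[...,0]>.2)&(X[...,0]<.72)&(abs(X[...,1])<.45)&(H[...,0]>100)&(H[...,0]<125)&(H[...,1]>120)&(X[...,2]<.2)
    print('blue',rects(b,X))
if __name__=='__main__':
    remotes('top'); remotes('wrist'); plan([.6245,-.302,.074],48)
E
python3 look.py
```

```text
top rem [(629, -295, 115, 29, -37.3, 110.3, 388), (585, -433, 56, 42, -37.1, 110.2, 310)]
blue [(609, -67, 123, 51, -0.4, 22.1, 810), (453, -20, 124, 53, 9.5, 22.2, 857)]
wrist rem [(624, -302, 115, 42, -42.4, 110.9, 5319), (561, -415, 115, 42, -37.5, 110.7, 4876)]
blue [(612, -68, 122, 57, -0.2, 22.3, 5014)]
pos [ 0.625  -0.3031  0.2139] cur yaw 47.8 q [-0.55  0.46  1.24  0.    1.44 -1.39] shift [0.04 0.02 5.6 ] turn -0.03
```

Call:
drive_tool(
  rows=[
    [0,0,1.2,0],
    [0,0,2.4,0],
    [0,0,3.6,0],
    [0,0,4.5,0],
    [0,0,5.1,0],
    [0,0,5.5,0],
    [0,0,5.5,0],
    [0,0,5.5,0],
  ],
)

```text
clock: 10.03
position: [0.6255, -0.3034, 0.0772]
ee_rot: [0.001, 0.36, 0.933, -0.0]
contact_force: [-0.0, -0.6, 0.9]
width: 0.0623
gripper_force: 0.0
```

Call:
drive_tool(
  rows=[
    [0,0,0,0],
    [0,0,0,0],
    [0,0,0,0],
    [0,0,0,0],
    [0,0,0,0],
    [0,0,0,0],
    [0,0,0,0],
    [0,0,0,0],
  ],
  grip=30,
  newtons=50,
)

```text
clock: 10.7
position: [0.6268, -0.3044, 0.08]
ee_rot: [0.003, 0.36, 0.933, -0.001]
contact_force: [-1.4, -0.3, 9.4]
width: 0.0409
gripper_force: 56.5
```

Call:
drive_tool(
  rows=[
    [0,0,-0.3,0],
    [0,0,-0.8,0],
    [0,0,-1.4,0],
    [0,0,-2,0],
    [0,0,-2.6,0],
    [0,0,-3,0],
    [0,0,-3,0],
    [0,0,-3,0],
  ],
)

```text
clock: 11.37
position: [0.6253, -0.3032, 0.1519]
ee_rot: [0.0, 0.359, 0.933, -0.0]
contact_force: [0.1, 1.2, -0.6]
width: 0.0413
gripper_force: 51.0
```

```bash
python3 - <<'E'
from h import *
plan(at('unit',-.152,.052,.19),60.4)
E
```

```text
pos [ 0.6253 -0.3032  0.1519] cur yaw 47.9 q [-0.55  0.5   1.33  0.    1.31 -1.39] shift [ 5.52 -1.66 -1.53] turn -2.09
```

Call:
drive_tool(
  rows=[
    [0.6,0,-0.3,0],
    [1.8,-0.4,-0.4,-0.5],
    [3,-0.8,-0.4,-1],
    [4.2,-1.2,-0.4,-1.5],
    [5.1,-1.5,-0.4,-2],
    [5.52,-1.66,-0.4,-2.1],
    [5.52,-1.66,-0.4,-2.1],
    [5.52,-1.66,-0.4,-2.1],
  ],
)

```text
clock: 12.03
position: [0.4957, -0.2417, 0.1614]
ee_rot: [0.001, 0.256, 0.967, -0.0]
contact_force: [0.9, -1.0, -0.3]
width: 0.0408
gripper_force: 51.0
```

```bash
python3 dr.py; python3 - <<'E'
from h import *
plan(at('unit',-.152,.052,.010),60.4)
im,d,X=cloud('wrist'); s,p,R=tool(); Q=(X-p)@R
m=(d>0)&(abs(Q[...,0])<.08)&(abs(Q[...,1])<.023)&(abs(Q[...,2]+.033)<.008)
print('remote in tool x',np.percentile(Q[m],[1,50,99],axis=0).round(3).tolist(),m.sum())
E
```

```text
[(np.float64(-0.24), 12), (np.float64(-0.235), 90), (np.float64(-0.23), 86), (np.float64(-0.225), 78), (np.float64(-0.22), 5)]
tool in unit [-0.15034787  0.05190222] 0.1615185848169573 [ 0.   0.2 -0.2] 0.04079443818994081
pos [ 0.4964 -0.2422  0.1615] cur yaw 60.4 q [-0.58  0.28  1.65  0.    1.2  -1.63] shift [0.08 0.   6.06] turn 0.0
remote in tool x [[-0.041, -0.02, -0.037], [0.018, 0.0, -0.031], [0.06, 0.021, -0.027]] 16965
```

Call:
drive_tool(
  rows=[
    [0,0,1.2,0],
    [0,0,2.4,0],
    [0,0,3.6,0],
    [0,0,4.6,0],
    [0,0,5.3,0],
    [0,0,5.8,0],
    [0,0,6,0],
    [0,0,6,0],
  ],
)

```text
clock: 12.8
position: [0.4953, -0.2414, 0.0098]
ee_rot: [-0.001, 0.255, 0.967, 0.0]
contact_force: [0.1, 0.4, -0.7]
width: 0.041
gripper_force: 51.0
```

Call:
drive_tool(
  rows=[
    [0,0,0,0],
    [0,0,0,0],
    [0,0,0,0],
    [0,0,0,0],
    [0,0,-0.2,0],
    [0,0,-1,0],
    [0,0,-2.2,0],
    [0,0,-3.4,0],
  ],
  grip=56,
)

```text
clock: 13.47
position: [0.4943, -0.2409, 0.0975]
ee_rot: [-0.001, 0.255, 0.967, 0.0]
contact_force: [-0.2, -0.6, -0.4]
width: 0.056
gripper_force: 0.0
```

Call:
drive_tool(
  rows=[
    [0,0,-1.2,0],
    [0,0,-2.4,0],
    [0,0,-3.6,0],
    [0,0,-4.4,0],
    [0,0,-4.4,0],
    [0,0,-4.4,0],
    [0,0,-4.4,0],
    [0,0,-4.4,0],
  ],
  grip=62,
)

```text
clock: 14.13
position: [0.494, -0.2407, 0.2052]
ee_rot: [-0.001, 0.255, 0.967, 0.0]
contact_force: [-0.1, -0.2, -0.7]
width: 0.0621
gripper_force: 0.0
```

```bash
python3 dr.py; python3 - <<'E'
from h import *
from look import remotes
plan([.561,-.415,.19],52.5)
remotes('top'); remotes('wrist'); remotes('wrist',.032,.045)
E
```

```text
[(np.float64(-0.24), 13), (np.float64(-0.235), 93), (np.float64(-0.23), 90), (np.float64(-0.225), 81), (np.float64(-0.22), 5)]
tool in unit [-0.15315106  0.05201051] 0.20505119212978018 [ 0.1 -0.6  0.7] 0.0620229801957489
pos [ 0.494  -0.2407  0.2051] cur yaw 60.5 q [-0.58  0.25  1.59  0.    1.31 -1.64] shift [-5.77 -4.74  0.58] turn 1.33
top rem []
blue [(610, -68, 124, 53, -0.3, 22.0, 815), (453, -20, 125, 53, 9.7, 22.1, 851)]
wrist rem [(524, -393, 31, 29, -37.7, 110.2, 537), (592, -447, 27, 24, -39.6, 111.3, 261)]
blue [(453, -21, 126, 57, 9.4, 22.3, 6206), (608, -68, 127, 56, 0.4, 22.4, 4456)]
wrist rem [(425, -388, 158, 3, -29.9, 38.8, 733), (536, -195, 157, 1, -29.8, 38.9, 279), (493, -240, 114, 42, -30.0, 38.4, 3569), (731, -105, 73, 24, 83.5, 38.8, 347)]
blue [(453, -21, 126, 56, 9.7, 22.3, 6210), (608, -68, 127, 56, 0.4, 22.5, 4456)]
```

Call:
drive_tool(
  rows=[
    [-1,-0.8,0,0.3],
    [-2,-1.6,0,0.6],
    [-3,-2.4,0,0.9],
    [-4,-3.2,0,1.2],
    [-5,-4.1,0,1.33],
    [-5.77,-4.74,0,1.33],
    [-5.77,-4.74,0,1.33],
    [-5.77,-4.74,0,1.33],
  ],
)

```text
clock: 15.0
position: [0.5619, -0.4165, 0.2047]
ee_rot: [-0.001, 0.322, 0.947, 0.001]
contact_force: [0.2, 0.5, -0.4]
width: 0.0621
gripper_force: 0.0
```

```bash
python3 - <<'E'
from h import *
from look import remotes
remotes('wrist'); plan([.561,-.415,.079],52.5)
E
```

```text
wrist rem [(561, -415, 114, 42, -37.3, 110.9, 5629)]
blue [(614, -76, 117, 44, -0.8, 21.6, 2887)]
pos [ 0.5616 -0.4153  0.2052] cur yaw 52.5 q [-0.74  0.47  1.24  0.    1.43 -1.65] shift [ 0.01 -0.01  5.05] turn -0.01
```

Call:
drive_tool(
  rows=[
    [0,0,1.2,0],
    [0,0,2.4,0],
    [0,0,3.4,0],
    [0,0,4.3,0],
    [0,0,4.8,0],
    [0,0,5.05,0],
    [0,0,5.05,0],
    [0,0,5.05,0],
  ],
)

```text
clock: 15.72
position: [0.5622, -0.415, 0.081]
ee_rot: [0.0, 0.321, 0.947, -0.0]
contact_force: [0.0, 0.2, -0.2]
width: 0.0621
gripper_force: 0.0
```

Call:
drive_tool(
  rows=[
    [0,0,0,0],
    [0,0,0,0],
    [0,0,0,0],
    [0,0,0,0],
    [0,0,0,0],
    [0,0,0,0],
    [0,0,0,0],
    [0,0,0,0],
  ],
  grip=30,
  newtons=50,
)

```text
clock: 16.38
position: [0.563, -0.4162, 0.0823]
ee_rot: [0.002, 0.322, 0.947, -0.001]
contact_force: [-0.1, 0.8, 5.7]
width: 0.0407
gripper_force: 53.5
```

Call:
drive_tool(
  rows=[
    [0,0,-0.3,0],
    [0,0,-0.8,0],
    [0,0,-1.4,0],
    [0,0,-2,0],
    [0,0,-2.6,0],
    [0,0,-3.2,0],
    [0,0,-3.2,0],
    [0,0,-3.2,0],
  ],
)

```text
clock: 17.05
position: [0.5622, -0.4158, 0.161]
ee_rot: [0.001, 0.322, 0.947, -0.0]
contact_force: [-0.1, -0.2, -1.4]
width: 0.0407
gripper_force: 52.7
```

```bash
python3 - <<'E'
from h import *
plan(at('unit',-.152,-.052,.16),60.4)
E
```

```text
pos [ 0.5622 -0.4158  0.161 ] cur yaw 52.5 q [-0.74  0.5   1.31  0.    1.33 -1.65] shift [ 5.81 -0.22  0.03] turn 28.68
```

Call:
drive_tool(
  rows=[
    [0.6,0,0,0],
    [1.8,0,0,-0.4],
    [3,-0.1,0,-0.8],
    [4.2,-0.2,0,-1.2],
    [5.2,-0.22,0,-1.32],
    [5.81,-0.22,0,-1.32],
    [5.81,-0.22,0,-1.32],
    [5.81,-0.22,0,-1.32],
  ],
)

```text
clock: 17.72
position: [0.4428, -0.3309, 0.1596]
ee_rot: [-0.0, 0.256, 0.967, 0.0]
contact_force: [1.0, -0.7, -1.3]
width: 0.041
gripper_force: 52.6
```

```bash
python3 - <<'E'
from h import *
plan(at('unit',-.152,-.052,.0125))
im,d,X=cloud('wrist'); s,p,R=tool(); Q=(X-p)@R
m=(d>0)&(abs(Q[...,0])<.08)&(abs(Q[...,1])<.023)&(abs(Q[...,2]+.03)<.008)
print('remote in tool x',np.percentile(Q[m],[1,50,99],axis=0).round(3).tolist(),m.sum())
E
```

```text
pos [ 0.4428 -0.3309  0.1596] cur yaw 60.4 q [-0.77  0.29  1.65  0.    1.2  -1.82] shift [-0.05 -0.02  5.88] turn None
remote in tool x [[-0.043, -0.02, -0.034], [0.017, 0.001, -0.028], [0.06, 0.021, -0.024]] 16427
```

Call:
drive_tool(
  rows=[
    [-0.08,0,1.2,0],
    [-0.08,0,2.4,0],
    [-0.08,0,3.6,0],
    [-0.08,0,4.6,0],
    [-0.08,0,5.3,0],
    [-0.08,0,5.7,0],
    [-0.08,0,5.88,0],
    [-0.08,0,5.88,0],
  ],
)

```text
clock: 18.43
position: [0.4455, -0.3327, 0.0122]
ee_rot: [-0.001, 0.255, 0.967, 0.0]
contact_force: [0.1, -0.3, -1.2]
width: 0.0409
gripper_force: 52.6
```

Call:
drive_tool(
  rows=[
    [0,0,0,0],
    [0,0,0,0],
    [0,0,0,0],
    [0,0,0,0],
    [0,0,-0.2,0],
    [0,0,-1,0],
    [0,0,-2.2,0],
    [0,0,-3.4,0],
  ],
  grip=56,
)

```text
clock: 19.1
position: [0.4446, -0.3319, 0.0992]
ee_rot: [-0.001, 0.255, 0.967, 0.0]
contact_force: [-0.0, -0.9, 0.6]
width: 0.0558
gripper_force: 0.0
```

Call:
drive_tool(
  rows=[
    [0,0,-1.2,0],
    [0,0,-2.4,0],
    [0,0,-3.6,0],
    [0,0,-4.2,0],
    [0,0,-4.2,0],
    [0,0,-4.2,0],
    [0,0,-4.2,0],
    [0,0,-4.2,0],
  ],
  grip=85,
)

```text
clock: 19.77
position: [0.4443, -0.3316, 0.2016]
ee_rot: [-0.001, 0.255, 0.967, 0.001]
contact_force: [0.2, 0.3, -0.8]
width: 0.085
gripper_force: 0.0
```

```bash
python3 dr.py; python3 - <<'E'
from h import *
from look import remotes
plan([.609,-.068,.19],90)
remotes('wrist',.032,.045); remotes('top',.03,.046)
E
```

```text
[(np.float64(-0.24), 10), (np.float64(-0.235), 98), (np.float64(-0.23), 90), (np.float64(-0.225), 77), (np.float64(-0.22), 5)]
tool in unit [-0.15137223 -0.05155171] 0.20161953805846564 [ 0.7 -0.3 -0. ] 0.084875243477556
pos [ 0.4444 -0.3317  0.2016] cur yaw 60.4 q [-0.77  0.26  1.58  0.    1.3  -1.82] shift [-0.52 12.42  0.47] turn 25.07
wrist rem [(424, -387, 154, 1, -29.7, 38.6, 285), (536, -195, 158, 3, -29.6, 38.7, 752), (493, -239, 114, 43, -29.4, 38.3, 3572), (445, -332, 115, 42, -29.6, 38.4, 3638), (731, -114, 72, 25, -79.2, 38.7, 462)]
blue [(452, -21, 127, 57, 9.4, 22.2, 5914), (608, -68, 128, 57, 0.3, 22.3, 4410)]
top rem [(493, -242, 116, 43, -30.4, 37.9, 640), (434, -327, 93, 43, -29.7, 37.7, 507)]
blue [(609, -68, 123, 53, -0.3, 22.1, 819), (453, -20, 124, 53, 9.9, 22.0, 856)]
```

Call:
drive_tool(
  rows=[
    [-0.1,1.6,0,-0.6],
    [-0.1,3.2,0,-1.2],
    [-0.2,4.8,0,-1.8],
    [-0.3,6.4,0,-2.4],
    [-0.4,8,0,-3.2],
    [-0.5,9.6,0,-4],
    [-0.5,11.2,0,-4.6],
    [-0.52,12.42,0,-4.93],
  ],
)

```text
clock: 20.58
position: [0.6109, -0.0657, 0.2024]
ee_rot: [-0.0, -0.002, 1.0, 0.001]
contact_force: [-0.0, -0.5, -0.5]
width: 0.0849
gripper_force: 0.0
```

Call:
drive_tool(
  rows=[
    [0,0,0,0],
    [0,0,0,0],
    [0,0,0,0],
    [0,0,0,0],
    [0,0,0,0],
    [0,0,0,0],
    [0,0,0,0],
    [0,0,0,0],
  ],
)

```text
clock: 21.25
position: [0.6096, -0.0695, 0.2034]
ee_rot: [0.0, 0.001, 1.0, 0.0]
contact_force: [-0.0, 0.8, 0.5]
width: 0.0849
gripper_force: 0.0
```

```bash
python3 - <<'E'
from h import *
from look import remotes
remotes('wrist',.06,.12); plan([.609,-.068,-.009],90)
E
python3 tip.py
```

```text
wrist rem [(572, -279, 336, 149, -28.5, 90.5, 22896), (735, -108, 77, 30, 89.7, 80.0, 1223)]
blue [(467, -18, 100, 56, 9.6, 22.3, 5076), (609, -66, 125, 55, 0.2, 22.6, 4745)]
pos [ 0.6097 -0.0694  0.2034] cur yaw 89.9 q [-0.23  0.34  1.45  0.    1.34 -1.8 ] shift [0.03 0.05 8.5 ] turn 29.99
tip tool-z [-0.0287 -0.0251 -0.0222] y at tip [0.0426 0.0555] 0.08495971723794343
tip tool-z [-0.029  -0.0253 -0.0225] y at tip [-0.0547 -0.0413] 0.08495971723794343
```

Call:
drive_tool(
  rows=[
    [0,0.08,1.5,0],
    [0,0.08,3,0],
    [0,0.08,4.5,0],
    [0,0.08,6,0],
    [0,0.08,7,0],
    [0,0.08,7.8,0],
    [0,0.08,8.3,0],
    [0,0.08,8.3,0],
  ],
)

```text
clock: 22.02
position: [0.6074, -0.0664, -0.0074]
ee_rot: [-0.003, 0.0, 1.0, 0.001]
contact_force: [-0.3, 0.4, 0.0]
width: 0.0851
gripper_force: 0.0
```

Call:
drive_tool(
  rows=[
    [0,0,0,0],
    [0,0,0,0],
    [0,0,0,0],
    [0,0,0,0],
    [0,0,0,0],
    [0,0,0,0],
    [0,0,0,0],
    [0,0,0,0],
  ],
  grip=45,
  newtons=70,
)

```text
clock: 22.68
position: [0.6113, -0.0671, -0.0023]
ee_rot: [0.002, 0.0, 1.0, -0.0]
contact_force: [-0.4, -0.7, 6.8]
width: 0.0563
gripper_force: 77.1
```

Call:
drive_tool(
  rows=[
    [0,0,-0.3,0],
    [0,0,-0.8,0],
    [0,0,-1.6,0],
    [0,0,-2.6,0],
    [0,0,-3.8,0],
    [0,0,-4.8,0],
    [0,0,-5.2,0],
    [0,0,-5.2,0],
  ],
)

```text
clock: 23.35
position: [0.6115, -0.0671, 0.1288]
ee_rot: [0.003, 0.0, 1.0, -0.001]
contact_force: [0.0, -0.7, -2.3]
width: 0.056
gripper_force: 76.4
```

```bash
python3 - <<'E'
from h import *
plan(at('chest',0,-.048,.13),119.6)
im,d,X=cloud('wrist'); s,p,R=tool(); Q=(X-p)@R
m=(d>0)&(abs(Q[...,0])<.09)&(abs(Q[...,1])<.032)&(abs(Q[...,2]+.03)<.01)
print('bank in tool',np.percentile(Q[m],[1,50,99],axis=0).round(3).tolist(),m.sum())
E
```

```text
pos [ 0.6115 -0.0671  0.1288] cur yaw 90.0 q [-0.22  0.4   1.57  0.    1.17 -1.79] shift [ 6.03 12.09 -0.1 ] turn 25.06
bank in tool [[-0.049, -0.028, -0.036], [0.017, 0.0, -0.027], [0.064, 0.029, -0.022]] 23985
```

Call:
drive_tool(
  rows=[
    [0.4,0.8,-0.2,-0.5],
    [1.1,2.2,-0.4,-1.2],
    [1.8,3.7,-0.4,-2],
    [2.5,5.1,-0.4,-2.8],
    [3.2,6.5,-0.4,-3.6],
    [3.9,8,-0.4,-4.3],
    [4.6,9.4,-0.4,-4.93],
    [5.3,10.7,-0.4,-4.93],
  ],
)

```text
clock: 24.07
position: [0.4745, 0.202, 0.1334]
ee_rot: [-0.002, -0.256, 0.967, 0.0]
contact_force: [0.6, 0.6, -2.3]
width: 0.0558
gripper_force: 76.3
```

Call:
drive_tool(
  rows=[
    [0,0,0,0],
    [0,0,0,0],
    [0,0,0,0],
    [0,0,0,0],
    [0,0,0,0],
    [0,0,0,0],
    [0,0,0,0],
    [0,0,0,0],
  ],
)

```text
clock: 24.73
position: [0.4778, 0.2001, 0.1357]
ee_rot: [0.0, -0.255, 0.967, 0.0]
contact_force: [0.1, 0.4, -2.0]
width: 0.0562
gripper_force: 76.3
```

```bash
python3 - <<'E'
from h import *
plan(at('chest',0,-.048,.01))
im,d,X=cloud('wrist'); s,p,R=tool(); Q=(X-p)@R
m=(d>0)&(abs(Q[...,0])<.09)&(abs(Q[...,1])<.032)&(abs(Q[...,2]+.03)<.01)
print('bank in tool',np.percentile(Q[m],[1,50,99],axis=0).round(3).tolist(),m.sum(),s['width'])
E
```

```text
pos [0.4778 0.2001 0.1357] cur yaw 119.5 q [ 0.26  0.26  1.76  0.    1.12 -1.82] shift [-0.1   1.56  5.03] turn None
bank in tool [[-0.048, -0.028, -0.036], [0.017, 0.001, -0.025], [0.064, 0.029, -0.021]] 23832 0.05611087097553563
```

Call:
drive_tool(
  rows=[
    [-0.1,0.8,0,0],
    [-0.1,1.56,0,0],
    [-0.1,1.56,0.6,0],
    [-0.1,1.56,1.8,0],
    [-0.1,1.56,3,0],
    [-0.1,1.56,4,0],
    [-0.1,1.56,4.8,0],
    [-0.1,1.56,5.1,0],
  ],
)

```text
clock: 25.45
position: [0.4584, 0.235, 0.0057]
ee_rot: [-0.003, -0.255, 0.967, -0.0]
contact_force: [-0.7, -0.6, -2.5]
width: 0.0561
gripper_force: 76.2
```

Call:
drive_tool(
  rows=[
    [0,0,0,0],
    [0,0,0,0],
    [0,0,0,0],
    [0,0,0,0],
    [0,0,0,0],
    [0,0,-0.6,0],
    [0,0,-1.8,0],
    [0,0,-3,0],
  ],
  grip=68,
)

```text
clock: 26.12
position: [0.4596, 0.2356, 0.0841]
ee_rot: [-0.001, -0.255, 0.967, -0.0]
contact_force: [0.3, 0.3, 0.2]
width: 0.0678
gripper_force: 0.0
```

Call:
drive_tool(
  rows=[
    [0,0,-1.2,0],
    [0,0,-2.4,0],
    [0,0,-3.6,0],
    [0,0,-4.6,0],
    [0,0,-4.6,0],
    [0,0,-4.6,0],
    [0,0,-4.6,0],
    [0,0,-4.6,0],
  ],
  grip=85,
)

```text
clock: 26.78
position: [0.4594, 0.2355, 0.1973]
ee_rot: [-0.001, -0.255, 0.967, -0.0]
contact_force: [-0.5, -0.2, 0.7]
width: 0.085
gripper_force: 0.0
```

```bash
python3 - <<'E'
from h import *
from look import remotes
remotes('wrist',.5,.6);remotes('top',.5,.6); plan([.453,-.0205,.17],99.5); print(at('chest',0,-.048,0))
E
```

```text
wrist rem []
blue [(453, -17, 126, 57, 9.6, 22.4, 6575), (456, 235, 126, 56, 30.1, 28.6, 5084)]
top rem []
blue [(453, -20, 124, 54, 9.7, 22.0, 863), (446, 226, 99, 55, 29.6, 27.7, 698)]
pos [0.4595 0.2355 0.197 ] cur yaw 119.6 q [ 0.34  0.21  1.67  0.    1.27 -1.75] shift [ 5.28 -8.78  1.09] turn -26.66
[np.float64(0.4607092095960431), np.float64(0.23526424338374952), 0]
```

Call:
drive_tool(
  rows=[
    [0.8,-1.3,0,0.5],
    [1.6,-2.6,0,1],
    [2.4,-3.9,0,1.5],
    [3.2,-5.2,0,2],
    [4,-6.6,0,2.6],
    [4.8,-8,0,3.1],
    [5.28,-8.78,0,3.33],
    [5.28,-8.78,0,3.33],
  ],
)

```text
clock: 27.55
position: [0.4535, -0.0244, 0.1975]
ee_rot: [-0.001, -0.081, 0.997, -0.001]
contact_force: [0.9, 0.0, 0.1]
width: 0.0848
gripper_force: 0.0
```

```bash
python3 - <<'E'
from h import *
from look import remotes
remotes('wrist',.5,.6); plan([.453,-.019,-.004]); s,p,R=tool(); print(p)
E
```

```text
wrist rem []
blue [(453, -19, 126, 55, 9.6, 22.6, 4868), (457, 234, 126, 58, 30.5, 28.3, 4301)]
pos [ 0.4534 -0.0221  0.1974] cur yaw 99.3 q [-0.2   0.11  1.79 -0.    1.25 -1.94] shift [-0.02  0.12  8.06] turn None
[ 0.45344605 -0.02209738  0.19744157]
```

Call:
drive_tool(
  rows=[
    [0,0.08,1.5,0],
    [0,0.08,3,0],
    [0,0.08,4.5,0],
    [0,0.08,5.8,0],
    [0,0.08,6.8,0],
    [0,0.08,7.6,0],
    [0,0.08,8.05,0],
    [0,0.08,8.05,0],
  ],
)

```text
clock: 28.27
position: [0.4509, -0.0165, -0.0057]
ee_rot: [-0.003, -0.084, 0.996, 0.001]
contact_force: [-0.2, 0.4, 0.4]
width: 0.0851
gripper_force: 0.0
```

Call:
drive_tool(
  rows=[
    [0,0,0,0],
    [0,0,0,0],
    [0,0,0,0],
    [0,0,0,0],
    [0,0,0,0],
    [0,0,0,0],
    [0,0,0,0],
    [0,0,0,0],
  ],
  grip=45,
  newtons=70,
)

```text
clock: 28.93
position: [0.4546, -0.018, -0.0016]
ee_rot: [0.001, -0.084, 0.997, -0.0]
contact_force: [0.0, 2.4, 6.2]
width: 0.0562
gripper_force: 75.2
```

Call:
drive_tool(
  rows=[
    [0,0,-0.3,0],
    [0,0,-0.8,0],
    [0,0,-1.6,0],
    [0,0,-2.6,0],
    [0,0,-3.8,0],
    [0,0,-4.8,0],
    [0,0,-5.4,0],
    [0,0,-5.4,0],
  ],
)

```text
clock: 29.6
position: [0.4559, -0.0188, 0.1358]
ee_rot: [0.004, -0.084, 0.996, -0.001]
contact_force: [-0.5, -0.8, -1.4]
width: 0.0563
gripper_force: 74.8
```

```bash
python3 - <<'E'
from h import *
plan(at('chest',0,.048,.13),119.6)
im,d,X=cloud('wrist'); s,p,R=tool(); Q=(X-p)@R
m=(d>0)&(abs(Q[...,0])<.09)&(abs(Q[...,1])<.032)&(abs(Q[...,2]+.03)<.01)
print('bank in tool',np.percentile(Q[m],[1,50,99],axis=0).round(3).tolist(),m.sum())
E
```

```text
pos [ 0.4559 -0.0188  0.1358] cur yaw 99.6 q [-0.19  0.16  1.89 -0.    1.08 -1.93] shift [-0.56 13.6   0.2 ] turn -3.34
bank in tool [[-0.049, -0.028, -0.036], [0.017, 0.0, -0.026], [0.064, 0.029, -0.021]] 24015
```

Call:
drive_tool(
  rows=[
    [0,0.7,-0.2,-0.3],
    [-0.1,2.2,-0.4,-0.8],
    [-0.2,3.8,-0.4,-1.3],
    [-0.3,5.4,-0.4,-1.8],
    [-0.4,7,-0.4,-2.3],
    [-0.45,8.6,-0.4,-2.8],
    [-0.5,10.2,-0.4,-3.34],
    [-0.56,11.6,-0.4,-3.34],
  ],
)

```text
clock: 30.32
position: [0.417, 0.2718, 0.1403]
ee_rot: [-0.002, -0.257, 0.966, -0.0]
contact_force: [0.6, 0.2, -1.7]
width: 0.0561
gripper_force: 74.9
```

Call:
drive_tool(
  rows=[
    [0,0.5,0,0],
    [0,1,0,0],
    [0,1.2,0,0],
    [0,1.2,0,0],
    [0,1.2,0,0],
    [0,1.2,0,0],
    [0,1.2,0,0],
    [0,1.2,0,0],
  ],
)

```text
clock: 30.98
position: [0.4046, 0.2954, 0.142]
ee_rot: [0.0, -0.255, 0.967, -0.0]
contact_force: [-1.2, 0.8, -2.0]
width: 0.056
gripper_force: 74.9
```

```bash
python3 - <<'E'
from h import *
plan(at('chest',0,.048,.009),119.6)
im,d,X=cloud('wrist'); s,p,R=tool(); Q=(X-p)@R
m=(d>0)&(abs(Q[...,0])<.09)&(abs(Q[...,1])<.032)&(abs(Q[...,2]+.03)<.01)
print('bank in tool',np.percentile(Q[m],[1,50,99],axis=0).round(3).tolist(),m.sum(),s['width'])
E
```

```text
pos [0.4046 0.2954 0.142 ] cur yaw 119.5 q [ 0.49  0.23  1.79 -0.    1.13 -1.59] shift [-0.76  0.64  5.32] turn -0.01
bank in tool [[-0.048, -0.028, -0.036], [0.017, 0.001, -0.024], [0.064, 0.029, -0.021]] 23665 0.05602163662476335
```

Call:
drive_tool(
  rows=[
    [-0.5,0.4,0,0],
    [-0.76,0.66,0,0],
    [-0.76,0.66,0.6,0],
    [-0.76,0.66,1.8,0],
    [-0.76,0.66,3,0],
    [-0.76,0.66,4.2,0],
    [-0.76,0.66,5,0],
    [-0.76,0.66,5.32,0],
  ],
)

```text
clock: 31.7
position: [0.4108, 0.3188, 0.0062]
ee_rot: [-0.003, -0.256, 0.967, -0.001]
contact_force: [-0.6, -1.1, -1.3]
width: 0.056
gripper_force: 74.9
```

Call:
drive_tool(
  rows=[
    [0,0,0,0],
    [0,0,0,0],
    [0,0,0,0],
    [0,0,0,0],
    [0,0,0,0],
    [0,0,-0.6,0],
    [0,0,-1.8,0],
    [0,0,-3,0],
  ],
  grip=68,
)

```text
clock: 32.37
position: [0.4119, 0.3195, 0.0849]
ee_rot: [-0.001, -0.256, 0.967, -0.0]
contact_force: [0.8, -0.2, -0.0]
width: 0.068
gripper_force: 0.0
```

Call:
drive_tool(
  rows=[
    [0,0,-1.4,0],
    [0,0,-2.8,0],
    [0,0,-4.2,0],
    [0,0,-5.6,0],
    [0,0,-7,0],
    [0,0,-8.4,0],
    [0,0,-9.2,0],
    [0,0,-9.2,0],
  ],
  grip=60,
)

```text
clock: 33.03
position: [0.4145, 0.3211, 0.3206]
ee_rot: [0.006, -0.256, 0.967, 0.002]
contact_force: [0.3, 0.2, 0.3]
width: 0.0602
gripper_force: 0.0
```

```bash
python3 - <<'E'
from h import *
from look import remotes
remotes('top',.5,.6); plan(at('chest',.23,0,.31),29.6)
im,d=eyes.get_image('scene'); i2,_=eyes.get_image('top')
cv2.imwrite('pics/s3.png',np.hstack([cv2.resize(im,(400,300)),cv2.resize(i2,(400,300))])[:,:,::-1])
E
```

```text
top rem []
blue [(458, 233, 126, 55, 29.9, 27.9, 889), (410, 315, 125, 57, 30.8, 28.1, 889)]
pos [0.4135 0.3205 0.3176] cur yaw 119.6 q [ 0.53  0.15  1.44  0.    1.54 -1.56] shift [-9.16 -1.98  0.38] turn 15.0
```

View pics/s3.png

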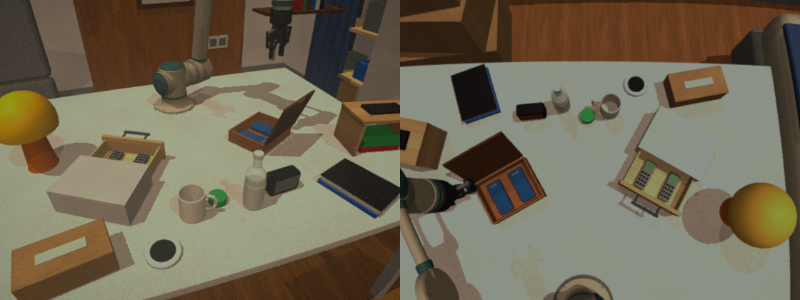

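The picture shows both remotes lying in the drawer (top half around 647,182) and both banks in the chest (512,187). The bystanders are unmoved and nothing else is on the table.

Call:
drive_tool(
  rows=[
    [-1.2,-0.2,0,0],
    [-2.4,-0.5,0,0],
    [-3.6,-0.8,0,0],
    [-4.8,-1.1,0,0],
    [-6,-1.4,0,0],
    [-7.2,-1.7,0,0],
    [-8.3,-1.98,0,0],
    [-8.8,-1.98,0,0],
  ],
  grip=0,
)

```text
clock: 33.85
position: [0.6312, 0.3851, 0.3096]
ee_rot: [-0.002, -0.255, 0.967, -0.001]
contact_force: [-0.2, -0.4, 0.3]
width: -0.0002
gripper_force: 0.0
```

Call:
drive_tool(
  rows=[
    [0,0,0,0],
    [0,0,0,0],
    [0,0,0,0],
    [0,0,0,0],
    [0,0,0,0],
    [0,0,0,0],
    [0,0,0,0],
    [0,0,0,0],
  ],
)

```text
clock: 34.52
position: [0.6279, 0.3855, 0.3147]
ee_rot: [0.0, -0.256, 0.967, 0.0]
contact_force: [0.8, -0.1, -0.6]
width: 0.0002
gripper_force: 0.0
```

```bash
python3 - <<'E'
from h import *
plan(at('chest',.22,0,.183),119.6)
s,p,R=tool()
for n in('scene','wrist'):
    im,d,X=cloud(n); a=np.radians(29.6); q=X[...,:2]-[.437,.277]; C=np.dstack([q@[np.cos(a),np.sin(a)],q@[-np.sin(a),np.cos(a)],X[...,2]])
    l=(d>0)&(C[...,2]>.18)&(C[...,2]<.24)&(abs(C[...,0]-.14)<.04)&(abs(C[...,1])<.13); print(n,'lid',l.sum(),np.percentile(C[l],[1,50,99],axis=0).round(4).tolist() if l.sum() else '')
E
python3 tip.py
```

```text
pos [0.6279 0.3855 0.3147] cur yaw 119.6 q [ 0.46  0.51  0.91  0.    1.72 -1.63] shift [-0.01 -0.    5.27] turn 0.01
scene lid 538 [[0.1322, -0.1101, 0.1807], [0.1442, -0.0233, 0.211], [0.1512, 0.1077, 0.2279]]
wrist lid 7583 [[0.1266, -0.1044, 0.181], [0.1397, 0.002, 0.2202], [0.1508, 0.1082, 0.2286]]
tip tool-z [-0.019  -0.0144 -0.0121] y at tip [0.0002 0.0145] -0.00031535191951655156
tip tool-z [-0.0191 -0.0146 -0.0118] y at tip [-0.0124 -0.0003] -0.00031535191951655156
```

Call:
drive_tool(
  rows=[
    [0,0,1,0],
    [0,0,2.2,0],
    [0,0,3.4,0],
    [0,0,4.4,0],
    [0,0,5,0],
    [0,0,5.2,0],
    [0,0,5.2,0],
    [0,0,5.2,0],
  ],
)

```text
clock: 35.33
position: [0.6288, 0.3859, 0.185]
ee_rot: [0.001, -0.256, 0.967, 0.0]
contact_force: [-0.7, 0.5, 0.3]
width: -0.0002
gripper_force: 0.0
```

Call:
drive_tool(
  rows=[
    [0.5,0,0,0],
    [1.1,0,0,0],
    [1.7,0,0,0],
    [2.2,0,0,0],
    [2.6,0,0,0],
    [3,0,0,0],
    [3.3,0,0,0],
    [3.6,0,0,0],
  ],
)

```text
clock: 36.0
position: [0.5514, 0.3418, 0.1866]
ee_rot: [0.003, -0.256, 0.967, 0.001]
contact_force: [1.7, 1.9, 9.9]
width: -0.0003
gripper_force: 0.6
```

Call:
drive_tool(
  rows=[
    [0.2,0,0,0],
    [0.4,0,0,0],
    [0.6,0,0,0],
    [0.8,0,0,0],
    [1,0,0,0],
    [1.1,0,0,0],
    [1.2,0,0,0],
    [1.2,0,0,0],
  ],
)

```text
clock: 36.67
position: [0.5267, 0.3277, 0.1898]
ee_rot: [0.006, -0.256, 0.967, 0.001]
contact_force: [-0.1, -0.1, 17.1]
width: -0.0004
gripper_force: 0.0
```

```bash
cat > lid.py <<'E'
from h import *
s,p,R=tool(); a=np.radians(29.6); M=np.array([[np.cos(a),-np.sin(a)],[np.sin(a),np.cos(a)]])
print('tool chest',((p[:2]-[.437,.277])@M).round(4),p[2],s['contact_force'].round(1))
im,d,X=cloud('scene'); C=np.dstack([(X[...,:2]-[.437,.277])@M,X[...,2]])
for y in(.08,-.08):
  for z in (.1,.15,.19,.215,.228,.236):
    l=(d>0)&(abs(C[...,2]-z)<.005)&(abs(C[...,0]-.09)<.09)&(abs(C[...,1]-y)<.025)
    print(y,z,l.sum(),np.percentile(C[l][:,0],[5,50,95]).round(3) if l.sum() else '')
E
python3 lid.py
```

```text
tool chest [ 0.103  -0.0002] 0.18984740366144612 [-0.1 -0.1 17.1]
0.08 0.1 23 [0.091 0.093 0.094]
0.08 0.15 20 [0.09  0.092 0.093]
0.08 0.19 24 [0.089 0.09  0.092]
0.08 0.215 23 [0.089 0.09  0.092]
0.08 0.228 8 [0.09  0.091 0.093]
0.08 0.236 4 [0.09  0.091 0.092]
-0.08 0.1 30 [0.091 0.092 0.093]
-0.08 0.15 34 [0.09  0.091 0.092]
-0.08 0.19 37 [0.09  0.091 0.092]
-0.08 0.215 34 [0.09  0.091 0.092]
-0.08 0.228 40 [0.09  0.091 0.092]
-0.08 0.236 51 [0.083 0.09  0.092]
```

Call:
drive_tool(
  rows=[
    [0,0,-0.3,0],
    [0,0,-0.6,0],
    [0.15,0,-0.8,0],
    [0.3,0,-0.8,0],
    [0.45,0,-0.8,0],
    [0.6,0,-0.8,0],
    [0.7,0,-0.8,0],
    [0.8,0,-0.8,0],
  ],
)

```text
clock: 37.38
position: [0.5058, 0.316, 0.2035]
ee_rot: [-0.001, -0.256, 0.967, -0.0]
contact_force: [0.0, 0.8, -0.5]
width: -0.0001
gripper_force: 0.0
```

```bash
python3 lid.py
```

```text
tool chest [ 0.0791 -0.0001] 0.20347682524447286 [ 0.   0.8 -0.5]
0.08 0.1 27 [0.084 0.086 0.087]
0.08 0.15 33 [0.075 0.077 0.08 ]
0.08 0.19 29 [0.069 0.071 0.073]
0.08 0.215 24 [0.064 0.066 0.069]
0.08 0.228 24 [0.062 0.063 0.064]
0.08 0.236 9 [0.06  0.063 0.065]
-0.08 0.1 33 [0.083 0.085 0.086]
-0.08 0.15 36 [0.075 0.077 0.078]
-0.08 0.19 43 [0.069 0.07  0.072]
-0.08 0.215 43 [0.065 0.066 0.068]
-0.08 0.228 45 [0.062 0.064 0.066]
-0.08 0.236 40 [0.056 0.062 0.064]
```

Call:
drive_tool(
  rows=[
    [-0.5,0,0,0],
    [-1,0,-0.3,0],
    [-1.2,0,-1,0],
    [-1.2,0,-2,0],
    [-1.2,0,-3,0],
    [-1.2,0,-4,0],
    [-1.2,0,-5,0],
    [-1.2,0,-5,0],
  ],
)

```text
clock: 38.1
position: [0.5346, 0.3322, 0.3347]
ee_rot: [0.005, -0.256, 0.967, 0.001]
contact_force: [-0.2, 0.6, 0.6]
width: -0.0002
gripper_force: 0.0
```

Call:
drive_tool(
  rows=[
    [0,0,0,0],
    [0,0,0,0],
    [0,0,0,0],
    [0,0,0,0],
    [0,0,0,0],
    [0,0,0,0],
    [0,0,0,0],
    [0,0,0,0],
  ],
)

```text
clock: 38.77
position: [0.5326, 0.3312, 0.3289]
ee_rot: [-0.0, -0.256, 0.967, -0.0]
contact_force: [0.1, -0.2, -0.2]
width: -0.0003
gripper_force: 0.0
```

```bash
python3 - <<'E'
from h import *
a=np.radians(29.6); M=np.array([[np.cos(a),-np.sin(a)],[np.sin(a),np.cos(a)]])
im,d,X=cloud('scene'); C=np.dstack([(X[...,:2]-[.437,.277])@M,X[...,2]])
for x in np.arange(-.1,.1,.03):
    l=(d>0)&(abs(C[...,0]-x)<.006)&(abs(C[...,1])<.08)&(C[...,2]<.22); print(x.round(2),l.sum(),np.median(C[l][:,2]).round(4) if l.sum() else '')
plan(at('unit',-.31,0,.30),-29.6)
E
```

```text
-0.1 15 0.0621
-0.07 101 0.0629
-0.04 101 0.063
-0.01 107 0.0631
0.02 113 0.0631
0.05 115 0.0632
0.08 605 0.0366
pos [0.5326 0.3312 0.3289] cur yaw 119.6 q [ 0.45  0.32  1.18  0.    1.64 -1.64] shift [ 17.65 -14.8    1.16] turn 24.87
```

Call:
drive_tool(
  rows=[
    [0.8,-0.6,0,0],
    [2,-1.6,0,0],
    [3.3,-2.6,0,0],
    [4.6,-3.6,0,0],
    [5.9,-4.7,0,0],
    [7.2,-5.8,0,0],
    [8.5,-6.9,0,0],
    [9.8,-8,0,0],
  ],
)

```text
clock: 39.48
position: [0.4186, 0.0382, 0.3293]
ee_rot: [0.001, -0.256, 0.967, -0.0]
contact_force: [-0.5, -1.2, 0.6]
width: -0.0001
gripper_force: 0.0
```

Call:
drive_tool(
  rows=[
    [1.2,-0.9,0,1.1],
    [2.4,-1.9,0,2.2],
    [3.6,-2.9,0,3.3],
    [4.8,-3.9,0,4.4],
    [6,-4.8,0,5.6],
    [7.2,-5.7,0,6.8],
    [8.1,-6.29,0,8],
    [8.1,-6.29,0,9.1],
  ],
)

```text
clock: 40.15
position: [0.3194, -0.2015, 0.3291]
ee_rot: [-0.0, 0.222, 0.975, -0.002]
contact_force: [0.5, 0.0, 0.2]
width: 0.0005
gripper_force: 0.0
```

Call:
drive_tool(
  rows=[
    [0,0,0,0.77],
    [0,0,0,0.77],
    [0,0,0,0.77],
    [0,0,0,0.77],
    [0,0,0,0.77],
    [0,0,0,0.77],
    [0,0,0,0.77],
    [0,0,0,0.77],
  ],
)

```text
clock: 40.82
position: [0.3216, -0.1969, 0.329]
ee_rot: [0.0, 0.255, 0.967, 0.0]
contact_force: [0.0, 0.0, 0.4]
width: -0.0001
gripper_force: 0.0
```

```bash
python3 dr.py; python3 - <<'E'
from h import *
from look import remotes
plan(at('unit',-.325,0,.053),60.4); remotes('top',.03,.046); remotes('wrist',.03,.046)
E
```

```text
[(np.float64(-0.24), 12), (np.float64(-0.235), 93), (np.float64(-0.23), 87), (np.float64(-0.225), 73), (np.float64(-0.22), 7)]
tool in unit [-0.32470085  0.00487615] 0.3290242274457008 [ 0.2 -0.9 -0.2] -0.00012136777806881431
pos [ 0.3216 -0.197   0.329 ] cur yaw 60.5 q [-0.73 -0.08  1.66  0.    1.57 -1.79] shift [ 1.000e-02 -2.000e-01  1.104e+01] turn -29.99
top rem [(494, -242, 115, 43, -30.1, 37.7, 641), (444, -333, 116, 43, -29.6, 37.8, 660), (419, -385, 140, 3, -30.9, 37.1, 83)]
blue []
wrist rem [(353, -322, 74, 2, 60.7, 37.8, 161), (398, -244, 89, 2, 60.0, 39.3, 212), (442, -166, 72, 2, 60.2, 38.9, 158), (421, -386, 116, 2, -28.7, 38.1, 124), (448, -334, 103, 42, -30.0, 38.6, 974), (498, -241, 102, 42, -28.8, 38.7, 783), (533, -193, 117, 1, -29.6, 38.3, 126), (746, 82, 35, 7, -88.6, 38.0, 127), (730, -97, 64, 19, 71.8, 37.5, 179)]
blue []
```

Call:
drive_tool(
  rows=[
    [0,-0.2,1.2,0],
    [0,-0.2,2.8,0],
    [0,-0.2,4.4,0],
    [0,-0.2,6,0],
    [0,-0.2,7.6,0],
    [0,-0.2,9.2,0],
    [0,-0.2,10.4,0],
    [0,-0.2,11,0],
  ],
)

```text
clock: 41.63
position: [0.3169, -0.1996, 0.0509]
ee_rot: [-0.003, 0.255, 0.967, 0.002]
contact_force: [-0.3, 0.2, 0.2]
width: -0.0001
gripper_force: 0.0
```

Call:
drive_tool(
  rows=[
    [-0.4,0,0,0],
    [-0.9,0,0,0],
    [-1.4,0,0,0],
    [-1.9,0,0,0],
    [-2.4,0,0,0],
    [-3,0,0,0],
    [-3.6,0,0,0],
    [-4.2,0,0,0],
  ],
)

```text
clock: 42.3
position: [0.412, -0.2547, 0.055]
ee_rot: [0.001, 0.255, 0.967, -0.001]
contact_force: [-2.9, -0.8, 1.3]
width: -0.0001
gripper_force: 1.2
```

Call:
drive_tool(
  rows=[
    [-0.5,0,0,0],
    [-1,0,0,0],
    [-1.5,0,0,0],
    [-1.9,0,0,0],
    [-2.2,0,0,0],
    [-2.4,0,0,0],
    [-2.5,0,0,0],
    [-2.5,0,0,0],
  ],
)

```text
clock: 42.97
position: [0.4656, -0.2846, 0.0542]
ee_rot: [0.001, 0.255, 0.967, -0.0]
contact_force: [-0.0, -0.3, 0.7]
width: 0.0001
gripper_force: 0.0
```

```bash
python3 dr.py
```

```text
[(np.float64(-0.105), 4), (np.float64(-0.1), 50), (np.float64(-0.095), 35)]
tool in unit [-1.56695440e-01 -1.24942359e-04] 0.05416029888997535 [-0.1 -0.7 -1. ] -5.565167333565188e-06
```

Almost home. I'll push on gently until the force rises.

Call:
drive_tool(
  rows=[
    [-0.1,0,0,0],
    [-0.2,0,0,0],
    [-0.3,0,0,0],
    [-0.3,0,0,0],
    [-0.35,0,0,0],
    [-0.35,0,0,0],
    [-0.35,0,0,0],
    [-0.35,0,0,0],
  ],
)

```text
clock: 43.68
position: [0.4664, -0.2848, 0.0535]
ee_rot: [-0.006, 0.255, 0.967, 0.002]
contact_force: [-11.0, 4.6, 8.4]
width: 0.0001
gripper_force: 6.0
```

```bash
python3 dr.py
```

```text
[(np.float64(-0.1), 50), (np.float64(-0.095), 42)]
tool in unit [-1.55394189e-01  7.31177353e-05] 0.053476787216282566 [-9.9  5.1  8. ] -0.0003834490924413356
```

Call:
drive_tool(
  rows=[
    [0.5,0,0,0],
    [1.2,0,0,0],
    [1.8,0,-0.3,0],
    [2.4,0,-1.2,0],
    [2.8,0,-2.4,0],
    [2.8,0,-3.8,0],
    [2.8,0,-5.2,0],
    [2.8,0,-6,0],
  ],
)

```text
clock: 44.4
position: [0.4127, -0.2549, 0.2081]
ee_rot: [0.003, 0.255, 0.967, -0.001]
contact_force: [0.4, -1.4, 0.2]
width: -0.0001
gripper_force: 0.0
```

Call:
drive_tool(
  rows=[
    [0,0,0,0],
    [0,0,0,0],
    [0,0,0,0],
    [0,0,0,0],
    [0,0,0,0],
    [0,0,0,0],
    [0,0,0,0],
    [0,0,0,0],
  ],
)

```text
clock: 45.07
position: [0.4113, -0.2539, 0.2035]
ee_rot: [-0.0, 0.255, 0.967, 0.0]
contact_force: [-0.1, -0.1, 0.6]
width: -0.0
gripper_force: 0.0
```

```bash
python3 dr.py; python3 - <<'E'
from h import *
im,d=eyes.get_image('scene'); i2,_=eyes.get_image('top')
cv2.imwrite('pics/s4.png',np.hstack([cv2.resize(im,(400,300)),cv2.resize(i2,(400,300))])[:,:,::-1])
E
```

```text
[(np.float64(-0.1), 51), (np.float64(-0.095), 41)]
tool in unit [-0.21851604 -0.00027761] 0.20366635028909863 [ 0.2 -0.  -0.4] -0.00033666368532129734
```

View pics/s4.png

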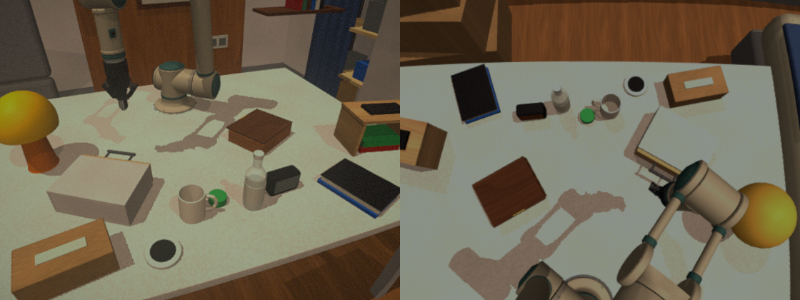

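The final picture shows the chest shut (260,130), the drawer home (handle at 120,154), the table clear, and the bottle, mug, clock and tin in place. I'm handing the job in.

```bash
python3 -c "
from rig import order
print(order.sign_off())"
```

```text
the job is handed in; nothing more can be done
None
```

The job is done and handed in at about 45 s: both remotes are in the closed drawer, both power banks are in the shut chest, and the bottle, mug, clock and tin stand where they were; only four of the five items were there, as I never saw remote1.

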